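# Reset the tripped power box

## Robot

A 6-joint arm with a two-finger parallel gripper is mounted at the origin on the work surface. World frame = base frame: x ahead of the robot, y to its left, z up, the work surface at z = 0. Lengths are in m, angles in rad, forces in N, time in s.
With the tool pointing down it reaches from about 0.3 to 0.825 m from the base axis. Payload 5.4 kg.
Tool frame: the origin (TCP) lies at the very end of the fingers, on their centre line; the grasp point (between the pads) lies 19 mm behind it; z points along the fingers, y is the line along which they close (so a half turn about z gives the same grasp; the last joint's range is limited). The gripper opens to 92 mm and grips with 3 to 60 N. Pads are 20 mm wide; open, the fingers measure 128 mm over their backs; the gripper's body (75 mm by 189 mm) begins 69 mm behind the grasp point.
Start: joints at [-0.21, 0.158, 1.597, -0, 1.386, -0.21], TCP at [0.575, -0, 0.215] pointing down, gripper open.
Joint ranges: [-2.91, 2.91], [-0.94, 2.29], [0.18, 2.7], [-1.29, 4.43], [0.17, 2.64], [-3, 3]. Speed limits (rad/s): [2.57, 2.57, 3.14, 3.14, 3.14, 3.14].

## Interface

Orientations are given as a rotation vector (axis times angle).
In Python, from workcell import bot gives the robot as it stands. Calls block until the motion is done:
- bot.goto(position, orientation): joint-space move of the TCP to a pose.
- bot.line_to(position, rot=None, max_speed=0.15): straight line of the TCP; rot=None keeps the orientation; max_speed is the mean speed in m/s.
- bot.set_joints(angles): joint-space move.
- bot.set_gripper(opening, newtons=None): opening from 0.0 (shut) to 1.0 (fully open); newtons is the grip in N (None keeps the last); returns when the fingers have stopped.
- bot.hold(seconds).
- bot.inverse_kinematics(position, orientation): joint angles nearest the present ones, or None.
- bot.read_camera(name): name is "scene" or "side" or "wrist"; returns a dict with "pixels" (384x512x3 uint8, blue, green, red), "fx", "fy", "cx", "cy" (pixels), "R" (3x3) and "t" (3): a world point X has camera coordinates R X + t. Camera axes: x right, y down, z forward; pixel columns grow to the right and rows downward; lengths in m; the calibration is good to about 2 mm. The wrist camera is an equidistant fisheye: a pixel r from the principal point sees the ray r / f radians off the axis. A picture is of the moment at which its call begins. There is no depth.
A pose or a line that the arm cannot do raises bot.MotionError and nothing moves.
- bot.job_done(): hands the job in; it is judged then, once.
Readings, each from a call of its own:
- bot.current_clock(): time.
- bot.current_joints(): joint angles.
- bot.current_joint_vel(): joint speeds.
- bot.current_effort(): joint torques, N m.
- bot.current_ee_pos(): TCP position.
- bot.current_tool_rot(): TCP orientation.
- bot.current_contact_force(): force on the tool from outside, world axes, zero at the start.
- bot.current_ft_torque(): the same for the moment, N m.
- bot.current_opening(): opening from 0.0 (shut) to 1.0 (fully open).
- bot.current_grip_force(): force on a finger pad.
Only numpy, scipy, OpenCV 4.12 (cv2) and the standard library are available. Lean on these libraries where they do the work, as an engineer would, in place of code of your own. Each camera call takes 0.05 s, during which the arm holds its last target. There are 200 camera calls.

## Task

The breaker in the orange power box has tripped: with a fingertip push its shutter fully open by the white fin, reach into the well and press the sunken yellow key fully down for a full second, then let it spring up and push the shutter shut again so that it covers the well. Work gently: do not squeeze or ram the shutter, and do not lift, tip or shove the box. Leave the blue box and everything else on the bench as they are.

Things in the scene. Friction and masses are not known exactly. Their poses are not given: they have to be found in the camera images.
- orange_box: the power box to reset: orange and black housing, 200 (x) x 130 (y) x 64 mm high, 2.0 to 3.1 kg, standing loose. Origin: centre of the underside, z up. On top: well, shutter between aluminium rails (inner faces at box y = +-36 mm, tops at z = 73 mm, x = -76 to +36 mm) and two flat socket outlets (x = 68, y = +-30 mm, tops at z = 67 mm)
- orange_shutter (a joint): slide of the orange box's shutter along box +x, m: 0 = shut over the well, 0.048 = fully open (end stop). It starts up to 16 mm ajar, resists with about 1.5 N and stays where it is left; the well is quite uncovered from 0.042 up and quite covered below 0.006
- orange_well (a point): centre of the mouth of the orange box's oblong well, in its top face (box x = -50, y = 0, z = 64 mm). The well has upright walls, 36 mm (box x) by 56 mm (box y), 30 mm deep to its floor. Axes as the box's
- orange_fin (a point): centre of the top of the white upright fin on the orange box's shutter: 8 mm thick (x), 36 mm wide (y), 14 mm high above the plate. The plate is 48 (x) x 68 (y) x 4 mm, its top 69 mm above the table, the fin over its middle. Axes as the box's. Shut, the fin is over the well's centre (box x = -50, y = 0, z = 83 mm); opening moves it to box +x
- orange_key (a joint): travel of the orange box's key, m: 0 = up, 0.005 = fully down (end stop). Springs back up; 2 N to start it, 5 N to bottom it
- orange_key_top (a point): centre of the top of the orange box's yellow round key, 24 mm across, in the middle of the well (box x = -50 mm, y = 0); unpressed its top is 46 mm above the table, 18 mm below the box's top face. Axes as the box's, z up
- blue_box: the blue portable power box, to be left alone: the same build and axes as the orange one, in blue, its shutter standing open. 200 x 130 x 64 mm; origin: centre of the underside
- blue_fin (a point): centre of the top of the white upright fin on the blue box's shutter: 8 mm thick (x), 36 mm wide (y), 14 mm high above the plate. The plate is 48 (x) x 68 (y) x 4 mm, its top 69 mm above the table, the fin over its middle. Axes as the box's. Shut, the fin is over the well's centre (box x = -50, y = 0, z = 83 mm); opening moves it to box +x
- blue_key (a joint): travel of the blue box's key, m: 0 = up, 0.005 = fully down
- can: drinks can standing upright, 66 mm across, 115 mm high; origin: centre of its underside
- tape: black roll of tape lying flat, 90 mm across, 22 mm high; origin: centre of its underside
- jar: jar with red lid, 64 mm across, 85 mm high; origin: centre of its underside
- screwdriver: red-handled screwdriver, about 190 mm long, lying along its x axis, handle to -x; origin at its underside, mid-length
- wrench: steel spanner, about 170 mm long, lying along its x axis; origin at its underside, mid-length
- parts_tray: open white tray, 150 x 110 x 45 mm; origin: centre of its underside
- drill: blue cordless drill standing on its black battery, about 155 x 60 x 172 mm, chuck to its -x; origin: centre of the battery's underside
Not all that is in view belongs to the job. Leave any brown or turquoise look-alike of the orange_box alone.

How it is judged:
On the way, in this order (a step that is already met when the one before it is completed fails the run):
1. the orange box's shutter is pushed open until the well is uncovered (at least 42 of 48 mm) (value of joint orange_shutter above 0.042 m), for 0.2 s.
2. with the shutter open, a finger holds the orange box's key down (at least 4 of 5 mm) for 0.9 s (value of joint orange_key above 0.004 m and contact force between the fingers and orange_box above 1 N), for 0.9 s.
3. the shutter is pushed back over the well (within 6 mm of shut) with the key up (value of joint orange_shutter below 0.006 m and value of joint orange_key below 0.001 m), for 0.2 s.
At the end, for the whole second after the job is handed in: The orange box's shutter is within 6 mm of shut, its key is up (within 1 mm), and the box stands level and at rest within 20 mm of where it was; the blue box is within 10 mm of where it was (all of step 3 and angle between orange_box's own z axis and vertical below 0.05 rad and distance of orange_box from where it was at the start of the episode below 0.02 m and linear speed of orange_box below 0.01 m/s and distance of blue_box from where it was at the start of the episode below 0.01 m); the robot touches nothing.
It fails at once if the orange box is shoved, lifted or carried (more than 20 mm from its start, or raised more than 8 mm) or tipped (more than 0.15 rad) (distance of orange_box from where it was at the start of the episode above 0.02 m or height (world z) of orange_box above 0.008 m or angle between orange_box's own z axis and vertical above 0.15 rad).
It fails at once if the fingers press on the orange box or its shutter with more than 40 N (contact force between the fingers and orange_box above 40 N).
It fails at once if the blue box is disturbed: moved 10 mm, its key pressed 2 mm or its shutter moved 10 mm (distance of any of blue_box, blue_fin from where it was at the start of the episode above 0.01 m or value of joint blue_key above 0.002 m).
It fails at once if something else on the bench is moved more than 20 mm (distance of any of can, tape, jar, screwdriver, wrench, parts_tray, drill from where it was at the start of the episode above 0.02 m).
It also fails if it takes over 48 s, if anything falls off the work surface, if the arm or the gripper's body presses on something with over 40 N, if the wrist force passes 120 N, or if a joint passes its speed limit or range.

## Working session

There is one attempt and no reset: what is moved stays moved. The work goes in short steps, each a Python script; the robot and the scene stay as the last script left them, time stands still between calls to the robot, and variables do not carry over. Pictures are saved under pics/ and viewed, at most 10 in all, crops included, and the job is handed in when it is done.

```bash
mkdir -p pics
python3 - <<'E'
from workcell import bot
import cv2,numpy as np,pickle
d={}
for n in("scene","side","wrist"):
    c=bot.read_camera(n);d[n]=c;cv2.imwrite(f"pics/{n}0.png",c["pixels"])
    print(n,c["fx"],c["cx"],c["cy"],np.round(-c["R"].T@c["t"],3))
pickle.dump(d,open("c0.pkl","wb"))
h=np.hstack([d["scene"]["pixels"],d["side"]["pixels"]]);print(bot.current_clock(),bot.current_tool_rot())
E
```

```text
scene 495.2371458672459 264.5472700809075 195.50854996671936 [ 1.073 -0.917  1.612]
side 451.124405277742 255.39772502486605 193.41014908238614 [0.06  0.964 1.146]
wrist 297.3186396354542 256.23942947314265 190.10218828831378 [0.575 0.07  0.384]
0.15 [-2.22053268e+00 -2.22065338e+00  1.28032935e-03]
```

View pics/scene0.png

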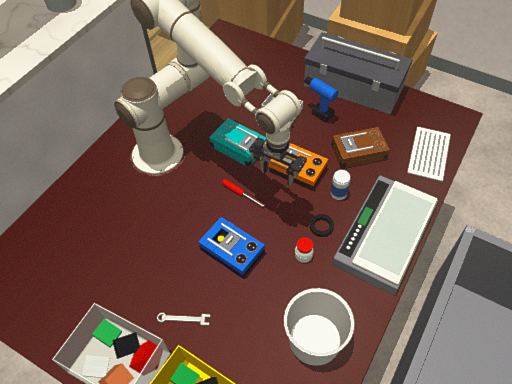

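View pics/wrist0.png

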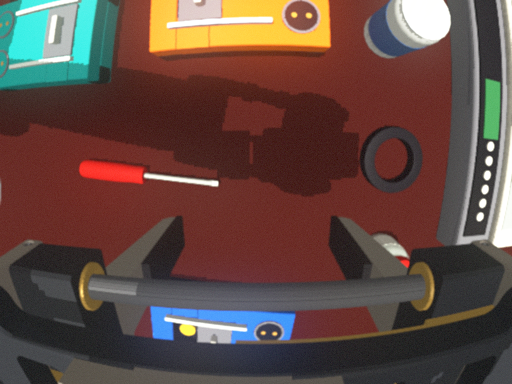

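The scene picture shows orange at about (300,160), turquoise at (237,140), brown at (360,147) and blue at (232,245). Only the box at (300,160) is orange with black, so it is the one meant; in the wrist view it is at (240,25), with its sockets to world +x. I'll move the gripper over it, closed and turned 90°, to look from close by.

```bash
cat > h.py <<'E'
import numpy as np,cv2
from scipy.spatial.transform import Rotation as Rn
def ray(c,u,v):
    x,y=(u-c["cx"])/c["fx"],(v-c["cy"])/c["fy"]; r=np.hypot(x,y)
    d=np.array([x/r*np.sin(r),y/r*np.sin(r),np.cos(r)]); return c["R"].T@d
def at(c,u,v,z):
    o=-c["R"].T@c["t"]; d=ray(c,u,v); return o+d*(z-o[2])/d[2]
def proj(c,X):
    p=c["R"]@np.array(X)+c["t"]; r=np.arctan2(np.hypot(p[0],p[1]),p[2]); a=np.arctan2(p[1],p[0])
    return np.array([c["cx"]+c["fx"]*r*np.cos(a),c["cy"]+c["fy"]*r*np.sin(a)])
def down(yaw,sx=1):  # tool x along yaw direction (sx=1), z down
    x=np.array([np.cos(yaw),np.sin(yaw),0])*sx; z=np.array([0,0,-1.])
    return Rn.from_matrix(np.c_[x,np.cross(z,x),z]).as_rotvec()
E
python3 - <<'E'
import pickle;from h import *
from workcell import bot
c=pickle.load(open("c0.pkl","rb"))["wrist"]
a,b,s=at(c,158,54,.064),at(c,330,47,.064),at(c,301,14,.067)
print(a,b,s)
yaw=np.arctan2(*(b-a)[1::-1]); cen=s+.0*a
cen=(a+b)/2+.065*np.array([-np.sin(yaw),np.cos(yaw),0]);print(yaw,cen)
for sx in(1,-1):
    for dx in(-.07,0,.05):
        p=[cen[0]+dx,cen[1],.07]; print(sx,dx,bot.inverse_kinematics(p,down(yaw,sx)))
E
```

```text
[0.46636763 0.14164379 0.064     ] [0.65441374 0.14714943 0.064     ] [0.62252162 0.18286725 0.067     ]
0.02926976855229012 [0.55848842 0.20936877 0.064     ]
1 -0.07 [ 1.77359203e-01  2.09344868e-01  1.84413005e+00 -4.44089210e-16
  1.08811774e+00  1.71888576e+00]
1 0 [ 1.56265446e-01  3.61478701e-01  1.65472087e+00 -4.44089210e-16
  1.12539308e+00  1.69779200e+00]
1 0.05 [ 1.43971469e-01  4.70114056e-01  1.50872169e+00 -4.44089210e-16
  1.16275691e+00  1.68549803e+00]
-1 -0.07 [ 1.77359203e-01  2.09344868e-01  1.84413005e+00 -4.44089210e-16
  1.08811774e+00 -1.42270689e+00]
-1 0 [ 1.56265446e-01  3.61478701e-01  1.65472087e+00 -4.44089210e-16
  1.12539308e+00 -1.44380065e+00]
-1 0.05 [ 1.43971469e-01  4.70114056e-01  1.50872169e+00 -4.44089210e-16
  1.16275691e+00 -1.45609463e+00]
```

Run:
```python
import pickle;from h import *
from workcell import bot
bot.set_gripper(0.0,10)
bot.goto([.60,.209,.22],down(.029,-1))
c=bot.read_camera("wrist");pickle.dump(c,open("c1.pkl","wb"));cv2.imwrite("pics/w1.png",cv2.resize(c["pixels"],(800,600),interpolation=cv2.INTER_CUBIC))
print(bot.current_clock(),bot.current_ee_pos(),bot.current_contact_force(),bot.current_opening())
```

```text
2.6833 [0.60012866 0.20817576 0.21995638] [-0.24532581  0.00814848  0.25931023] 0.0050779286167478436
```

View pics/w1.png

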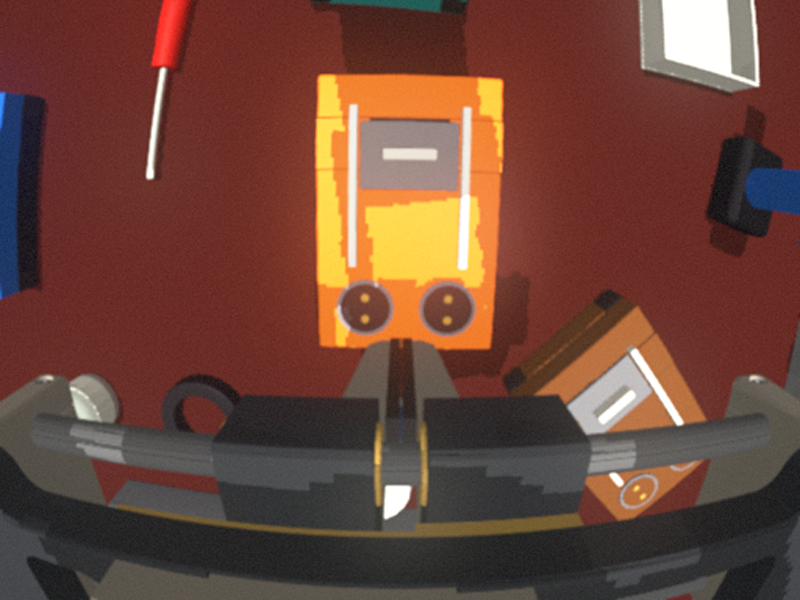

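The close view confirms it: the orange box has its two rails at (353,185) and (466,188), sockets at (365,307) and (447,308), and the white fin at (410,154). Brown sits at (630,400), clear of the job. Next I'll fit the pose.

```bash
cat > fit.py <<'E'
import pickle;from h import *
from scipy.optimize import least_squares
c=pickle.load(open("c1.pkl","rb"))
k=1.5625
M=[(-100,-65,64,317,75),(-100,65,64,503,80),(100,-65,64,320,348),(100,65,64,491,349),(-76,-39,73,353,105),(36,-39,73,352,266),(-76,39,73,467,108),(36,39,73,463,270),(68,-30,67,365,307),(68,30,67,447,308)]
def W(p,q):
    co,s=np.cos(p[2]),np.sin(p[2]); return np.array([p[0]+co*q[0]-s*q[1],p[1]+s*q[0]+co*q[1],q[2]])
f=lambda p:np.concatenate([proj(c,W(p,np.array(m[:3])/1e3))-np.array(m[3:])/k for m in M])
r=least_squares(f,[.56,.21,.03],loss="soft_l1");print(r.x,np.round(f(r.x).reshape(-1,2),1).tolist())
F=at(c,410/k,154/k,.083)-np.array([*r.x[:2],0]);co,s=np.cos(r.x[2]),np.sin(r.x[2])
print("fin box xy",co*F[0]+s*F[1],-s*F[0]+co*F[1])
E
python3 fit.py
```

```text
[0.55486279 0.21195831 0.01161624] [[0.4, -0.0], [-0.2, -0.7], [-0.3, -0.4], [-0.0, 0.6], [-0.4, -0.1], [-0.4, 0.4], [0.5, -0.5], [0.1, -1.0], [-0.0, 1.1], [0.4, 1.2]]
fin box xy -0.04160264729820292 0.00019504815272842894
```

```bash
cat >> h.py <<'E'
P=np.array([0.55486,0.21196,0.01162]); ROT=down(P[2],-1)
def w(x,y,z):
    co,s=np.cos(P[2]),np.sin(P[2]); return [P[0]+co*x-s*y,P[1]+s*x+co*y,z]
def bx(p):
    co,s=np.cos(P[2]),np.sin(P[2]); d=np.array(p)[:2]-P[:2]; return np.round(1e3*np.array([co*d[0]+s*d[1],-s*d[0]+co*d[1],p[2]]),1)
E
python3 - <<'E'
from h import *
from workcell import bot
def rep(t): print(t,round(bot.current_clock(),2),bx(bot.current_ee_pos()),np.round(bot.current_contact_force(),1))
bot.goto(w(-.070,0,.12),ROT); bot.hold(.2); rep("above")
bot.line_to(w(-.070,0,.0755),max_speed=.08); rep("down")
bot.line_to(w(-.050,0,.0755),max_speed=.05); rep("contact?")
bot.line_to(w(-.0185,0,.0755),max_speed=.05); rep("push")
for x in (-.0165,-.015,-.0135,-.012):
    bot.line_to(w(x,0,.0755),max_speed=.02); rep(x)
    if bot.current_contact_force()[0]<-7: break
c=bot.read_camera("wrist");cv2.imwrite("pics/w2.png",cv2.resize(c["pixels"],(800,600),interpolation=cv2.INTER_CUBIC))
E
```

```text
above 3.54 [-6.760e+01 -1.000e-01  1.217e+02] [ 0.   0.1 -0.3]
down 4.25 [-69.9   0.   75.6] [ 0.7  0.4 -0.3]
contact? 4.8 [-49.6  -0.1  75.5] [ 1.1  0.  -0.2]
push 5.58 [-18.   -0.   75.7] [-0.4  0.2  0.4]
-0.0165 5.83 [-16.9   0.1  75.5] [-2.4 -0.1  0.8]
-0.015 6.08 [-16.7   0.   75.4] [-9.  -0.2  5.1]
```

View pics/w2.png

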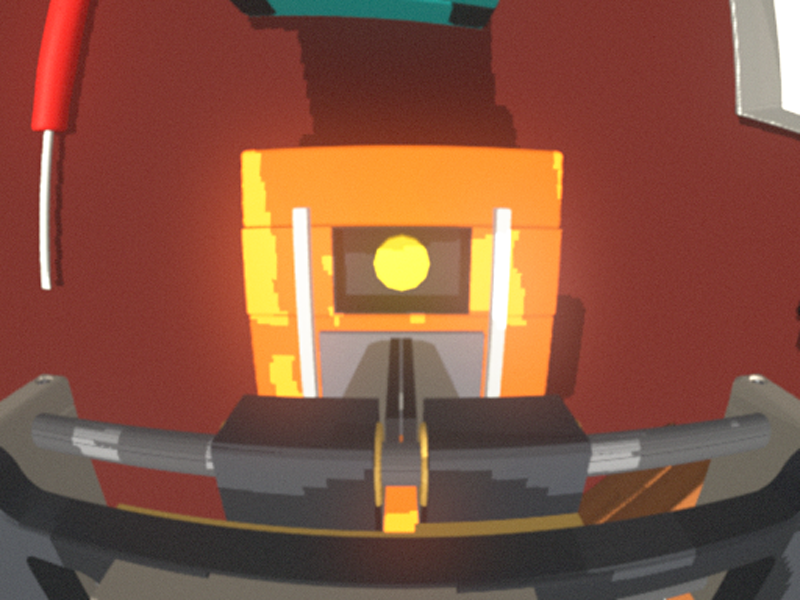

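The shutter is at its end stop (9 N) and the well is uncovered, with the yellow key at (401,263). Next I'll check the key position from this picture and press it.

Run:
```python
from h import *
from workcell import bot
def rep(t): print(t,round(bot.current_clock(),2),bx(bot.current_ee_pos()),np.round(bot.current_contact_force(),1))
c=bot.read_camera("wrist"); k=at(c,401/1.5625,263/1.5625,.046); kb=bx(k)
print("key",kb)
if abs(kb[0]+50)>4 or abs(kb[1])>4: raise SystemExit
X,Y=(kb[0]-50)/2e3,kb[1]/2e3
bot.line_to(w(-.020,0,.0755),max_speed=.03)
bot.line_to(w(-.020,0,.100),max_speed=.1)
bot.line_to(w(X,Y,.085),max_speed=.1); bot.hold(.2); rep("above")
bot.line_to(w(X,Y,.050),max_speed=.05); rep("in well")
bot.line_to(w(X,Y,.043),max_speed=.02); rep("press")
for z in (.0415,.0405,.0397,.039,.038,.037):
    bot.line_to(w(X,Y,z),max_speed=.015); bot.hold(.15); rep(z)
    if bot.current_contact_force()[2]>9: break
bot.hold(1.3); rep("held")
```

```text
key [-50.3  -0.2  46. ]
above 7.58 [-49.3  -0.1  85.4] [ 0.7 -0.1  0.5]
in well 8.43 [-49.9  -0.   50.2] [ 0.1  0.1 -0. ]
press 8.93 [-49.5   0.   43.6] [1.8 0.9 3.2]
0.0415 9.32 [-49.5   0.   41.9] [1.6 0.  5. ]
0.0405 9.72 [-49.5   0.   41.3] [ 0.8 -0.4  8. ]
0.0397 10.12 [-49.4   0.   41.3] [-1.9 -0.3 13.2]
held 11.43 [-49.3   0.   41.3] [-1.6 -0.2 13.6]
```

Run:
```python
from h import *
from workcell import bot
def rep(t): print(t,round(bot.current_clock(),2),bx(bot.current_ee_pos()),np.round(bot.current_contact_force(),1))
bot.line_to(w(-.050,0,.060),max_speed=.05)
bot.line_to(w(-.050,0,.105),max_speed=.1)
bot.line_to(w(.024,0,.105),max_speed=.12); bot.hold(.2)
bot.line_to(w(.024,0,.0755),max_speed=.08); rep("down")
bot.line_to(w(-.033,0,.0755),max_speed=.05); rep("push")
for x in (-.0345,-.0355,-.0365,-.0375,-.039):
    bot.line_to(w(x,0,.0755),max_speed=.02); bot.hold(.1); rep(x)
    if bot.current_contact_force()[0]>6: break
bot.line_to(w(-.028,0,.0755),max_speed=.05)
bot.line_to(w(-.028,0,.14),max_speed=.1)
bot.line_to(w(.045,0,.22),max_speed=.15); bot.hold(.3); rep("clear")
c=bot.read_camera("wrist");cv2.imwrite("pics/w3.png",cv2.resize(c["pixels"],(800,600),interpolation=cv2.INTER_CUBIC))
```

```text
down 14.07 [23.5 -0.1 74.7] [ 0.1  0.4 -0.1]
push 15.36 [-33.3  -0.   75.2] [ 1.  -0.7  0.3]
-0.0345 15.71 [-34.7  -0.1  75.3] [ 0.4 -0.3 -0.4]
-0.0355 16.06 [-35.6  -0.   75.5] [ 0.6 -0.7 -0.6]
-0.0365 16.41 [-36.5  -0.   75.5] [ 0.9 -1.2 -0.4]
-0.0375 16.76 [-36.8  -0.   75.7] [ 5.5  0.4 -2.5]
-0.039 17.11 [-37.1  -0.   75.9] [ 9.  -0.1 -5.6]
clear 19.44 [ 44.5   0.  219.6] [ 0.2 -1.   0.7]
```

View pics/w3.png

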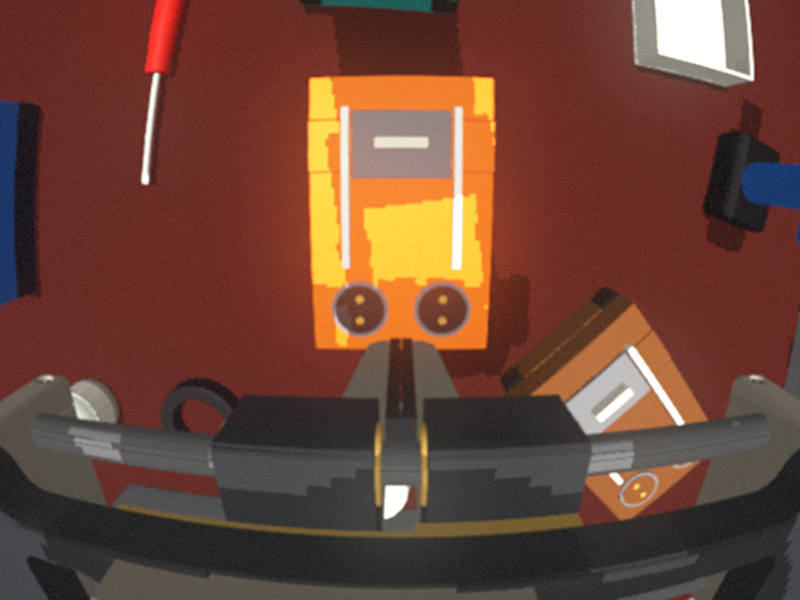

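The picture shows the shutter shut over the well, with the fin at (401,142) and the box where it was. The arm is clear, so I'm handing in.

```bash
python3 -c "
from workcell import bot
print(bot.job_done())"
```

```text
the job is handed in; nothing more can be done
None
```

The orange box's breaker is reset and the job is handed in at about 19 s: shutter pushed fully open, key held bottomed for over a second, shutter pushed shut to its stop, and the final picture shows the box where it was; the judge's result was not reported back.

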